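# Pin the shaker's bottle clamp shut and hold it

## Robot

A 6-joint arm with a two-finger parallel gripper is mounted at the origin on the work surface. World frame = base frame: x ahead of the robot, y to its left, z up, the work surface at z = 0. Lengths are in m, angles in rad, forces in N, time in s.
With the tool pointing down it reaches from about 0.35 to 0.975 m from the base axis. Payload 7.1 kg.
Tool frame: the origin (TCP) lies between the finger pads; the fingertips stand ahead of it and the grasp point (between the pads) lies 6 mm ahead of it (bot.tip_extent is the z of the fingertips in the tool frame, in m); z points along the fingers, y is the line along which they close (so a half turn about z gives the same grasp; the last joint's range is limited). The gripper opens to 88 mm and grips with 3 to 60 N. Pads are 20 mm wide; open, the fingers measure 115 mm over their backs; the gripper's body (75 mm by 178 mm) begins 61 mm behind the grasp point.
Start: joints at [1.261, 0.423, 1.63, -0, 1.089, -0.019], TCP at [0.179, 0.599, 0.248] pointing down, gripper open.
Joint ranges: [-3, 3], [-0.9, 2.11], [0.09, 2.58], [-1.31, 4.45], [0.11, 2.69], [-2.54, 2.54]. Speed limits (rad/s): [2.39, 2.39, 3.01, 3.14, 3.14, 3.14].

## Interface

Orientations are given as a unit quaternion [w, x, y, z].
In Python, from rig import bot gives the robot as it stands. The module is installed in compiled form; this text tells all that it offers.
- The arm moves only by the shell command python3 -m inch 'ROWS'. ROWS is JSON, one flat list of numbers, 5 for each row, row after row: the finger opening in m, from 0 to 0.0878, then the shift along the tool's x, y, z in m, then the turn about the tool's z in rad. In form: [jaw, x, y, z, turn, jaw, x, y, z, turn, ...]. A call has 1 to 5 rows; each row shifts and turns the commanded pose from where the row before left it, along the tool's axes as they then stand; what a row does not reach is not made up. A row lasts 1/12 s, in which the tool goes at most 41.7 mm and 7.16 degrees, less where a joint would pass 70% of its speed; a pose out of reach is approached as far as the arm can. A call is refused whole if a number of a shift passes 0.0417 or a number of a turn 0.125, either way. A call with a gripper value outside its range is refused whole. The fingers move at their own pace and stop on an object; the grip force is fixed at half the most. Time passes only in rows, so rows that do not move let the fingers close. It gives the time, the measured TCP pose, the force, the opening and the grip force at its end, in the units of the state.
- bot.observe(): the state, without advancing time (a new reading comes with each control period).
- bot.capture(name): name is "side" or "top" or "wrist"; returns the picture (400x640x3 uint8, red, green, blue); there is no depth.
- bot.camera_info(name): a dict with "K" (3x3 intrinsics, pixels), "pose" (4x4, takes a point from camera to world coordinates). Camera axes: x right, y up, looking along -z (the intrinsics and any distortion apply to the point x, -y, -z); pixel columns grow to the right and rows downward; lengths in m; the calibration is good to about 2 mm. The wrist camera is an equidistant fisheye: a pixel r from the principal point sees the ray r / f radians off the axis. A picture is of the moment at which its call begins: read the wrist's pose just before it. camera_info takes no time and is no camera call; for the wrist camera it gives the pose at the moment of the call.
- bot.close_job(): hands the job in; it is judged then, once.
Trained networks look in the newest picture that a camera, given by its name, has taken for a name from the list of things; names that differ only in an ending like _2 or _b are one class to them, and where a whole thing is asked for, a point or a joint stands for the part that bears it (a point fixed in the world has none). Each returns a list of dicts, best first, with "p" (0 to 1); they miss things now and then, are a little off and sometimes report something else, mostly with a low value. They report only what shows in the picture. A call takes as long as a camera call. They do not tell look-alikes from the thing itself.
- bot.find_in(camera, target): "xyz" ([x, y, z] in m, in world coordinates, good to about 4 mm: the middle of the surface that is visible of it).
The state is a dict: "time_s": time; "joint_pos": joint angles; "joint_velocities": joint speeds; "effort": joint torques, N m; "eef_pos": TCP position; "eef_rot": TCP orientation; "force": force on the tool from outside, world axes, zero at the start; "ft_torque": the same for the moment, N m; "grip_width": finger opening in m; "finger_force": force on a finger pad.
Only numpy, scipy, OpenCV 4.12 (cv2) and the standard library are available. Lean on these libraries where they do the work, as an engineer would, in place of code of your own. Each camera call takes 0.05 s, during which the arm holds its last target. There are 200 camera calls.

## Task

The amber bottle already lies in the hinged clamp on the shaker: fold the clamp's upper half down onto it without letting it slam, then take the T-handled locking pin out of the white pin block and put it down through the holes of both lugs, with its T-bar turned to lie along the line scribed across the upper lug. Push the pin fully down until the two halves are shut against the spring of the pressure pad, and finish while still holding the pin pressed down, so that the clamp stays shut while I slip the retaining clip through the pin underneath. Leave the round-headed pin, the glassware and everything else where they stand.

Things in the scene. Friction and masses are not known exactly. Their poses are not given: they have to be found in the camera images.
- shaker: bench shaker fixed to the bench, turned by up to 20 degrees: white box 210 (x) x 230 (y) mm, aluminium platform 220 x 236 mm with its top 95 mm above the bench, the bottle clamp in its middle. Origin under its centre; x along the clamp (bottle and hinge line), y from the lugs towards the hinge, z up
- clamp_hole (a point): hole of the clamp's lower lug, centre of the hole at the lug's top face, 75 mm from the shaker's middle on its -y side, 148 mm above the bench; hole 12.5 mm wide, vertical, right through the 8 mm thick lug, 45 mm free below it. Axes as the shaker's
- lid_hinge (a point): middle of the hinge line, 127 mm along the shaker's +y from clamp_hole and at the same height (148 mm); the hinge line runs along x. Axes as the shaker's
- lid (a joint): angle of the clamp's upper half: 0 shut, pi/2 upright, up to 1.95 leaning back to +y. Stiff hinge (0.2 N m): it stays at any angle. A sprung pad inside meets the bottle at about 0.08 rad; left alone the closed half rests there, ajar, its hole 10 mm higher and within 1.5 mm of over the lower one. Then 5 N down at the hole starts it, about 11 N shuts it on a stop at 0
- lid_hole (a point): hole of the upper lug, its centre at the lug's outer face; 14 mm wide, 127 mm from the hinge line. The lug is a flat plate 62 mm along the hinge x 6 mm thick, reaching 18 mm beyond the hole. Axes turn with the upper half: as the shaker's when shut, z out of the outer face. Shut, it is 6 mm above clamp_hole. A thin black line along x is scribed across the lug through the hole
- pin_grip (a point): centre of the locking pin's T-bar, steel, 70 g: bar 44 (x) x 10 x 12 mm high on a 9 mm neck, ends alike. 28 mm below is the underside of its collar (24 mm wide, 4 thick), 60 mm below the tapered tip of its 10 mm shank. It starts upright in a hole of the pin block, collar on the block's top, turned anyhow. Fully down in the shut clamp this point is 34 mm above clamp_hole
- spare_grip (a point): middle of another steel pin that stays in the other hole of the pin block: round head 22 mm wide, top 26 mm above the block; this point is 19 mm above the block's top
- pin_block: fixed white plastic block, 60 (x) x 150 (y) x 45 mm high, origin under its centre; two holes 12.5 mm wide and 37 mm deep, 40 mm either side of the centre along y
- bottle_center (a point): centre of the amber bottle, 62 mm thick and 140 mm long, lying along x on two rubber strips in the lower half of the clamp, its axis level with and 52 mm from the hinge line, black cap towards the robot's side
- beaker: glass beaker, 68 mm wide, 90 mm high, origin under its centre
- flask: glass conical flask, 84 mm wide, 132 mm high, origin under its centre
- dropper: small amber dropper bottle, 42 mm wide, 106 mm high, origin under its centre
- wash_bottle: white wash bottle with a bent spout along its x, 68 mm wide, 188 mm high, origin under its centre
- dish: white porcelain dish, 84 mm wide, 32 mm high, origin under its centre
- stopper: black rubber stopper, 36 mm wide, 26 mm high, origin under its centre
Not all that is in view belongs to the job. Leave any black or brown look-alike of the part that bears pin_grip alone. Leave any blue or purple look-alike of the part that bears bottle_center alone.

How it is judged:
On the way, in this order (a step that is already met when the one before it is completed fails the run):
1. the upper half of the clamp is folded down onto the bottle (value of joint lid below 0.14 rad), for 0.2 s.
2. the T-handled pin is through the holes of both lugs (z of pin_grip in the frame of clamp_hole below 0.05 m and horizontal distance between pin_grip and clamp_hole below 0.006 m and angle between pin_grip's own z axis and vertical below 0.15 rad), for 0.2 s.
At the end, for the whole second after the job is handed in: Clamp shut (lid below 0.025 rad) with the pin through both holes: pin_grip under 37.5 mm above clamp_hole and within 6 mm sideways, tilt under 0.15, T-bar within 0.2 rad of the line, pin pressing the lid with over 5 N, fingers bearing on the pin, bottle centre within 65 mm of lid_hinge (value of joint lid below 0.025 rad and z of pin_grip in the frame of clamp_hole below 0.0375 m and horizontal distance between pin_grip and clamp_hole below 0.006 m and angle between pin_grip's own z axis and vertical below 0.15 rad and angle between the x axis of pin_grip and the x axis of clamp_hole, either way round below 0.2 rad and contact force between pin and lid above 5 N and contact force between the fingers and pin above 3 N and distance between bottle_center and lid_hinge below 0.065 m); the arm keeps its last pose, push and grip.
It fails at once if the upper half slams (swings shut faster than 3 rad/s) (velocity of joint lid below -3 rad/s).
It fails at once if the round-headed pin is taken or knocked (moved over 25 mm) (distance of spare_grip from where it was at the start of the episode above 0.025 m).
It fails at once if glassware or another bystander is moved over 25 mm (distance of any of beaker, flask, dropper, wash_bottle, dish, stopper from where it was at the start of the episode above 0.025 m).
It also fails if it takes over 58 s, if anything falls off the work surface, if the arm or the gripper's body presses on something with over 40 N, if the wrist force passes 120 N, or if a joint passes its speed limit or range.

## Working session

There is one attempt and no reset: what is moved stays moved. The work goes in short steps, Python scripts to look and compute and a shell command to move; the robot and the scene stay as the last step left them, time stands still between calls to the robot, and variables do not carry over. Pictures are saved under pics/ and viewed, at most 10 in all, crops included, and the job is handed in when it is done.

```bash
mkdir -p pics; python3 - <<'E'
from rig import bot
import cv2,numpy as np
a=[]
for c in("side","top"):
    im=bot.capture(c); a.append(im); cv2.imwrite(f"pics/{c}1.png",im[:,:,::-1])
    print(c,np.round(bot.camera_info(c)["pose"],3).tolist(),bot.camera_info(c)["K"])
    for n in("shaker","lid","lid_hole","clamp_hole","pin_grip","spare_grip","pin_block","bottle_center"):
        print(n,[(np.round(d["xyz"],3).tolist(),round(d["p"],2)) for d in bot.find_in(c,n)[:3]])
s=bot.observe();print(s["time_s"],s["eef_pos"],s["eef_rot"],bot.tip_extent)
E
```

```text
side [[0.966, 0.176, -0.187, 0.283], [-0.256, 0.609, -0.75, -0.85], [-0.018, 0.773, 0.634, 0.915], [0.0, 0.0, 0.0, 1.0]] [[485.52601443   0.         315.93728026]
 [  0.         485.52601443 196.88410895]
 [  0.           0.           1.        ]]
shaker [([0.512, 0.082, 0.096], 0.95), ([0.526, 0.211, 0.202], 0.63), ([0.365, -0.139, 0.05], 0.42)]
lid []
lid_hole [([0.525, 0.209, 0.204], 0.94)]
clamp_hole [([0.511, 0.084, 0.098], 0.7)]
pin_grip [([0.34, -0.231, 0.057], 0.8), ([0.455, -0.264, 0.078], 0.75), ([0.493, -0.167, 0.061], 0.66)]
spare_grip [([0.488, -0.348, 0.076], 0.64)]
pin_block [([0.472, -0.316, 0.044], 0.97), ([0.365, -0.137, 0.05], 0.19)]
bottle_center [([0.75, 0.106, 0.045], 0.68), ([0.51, 0.119, 0.165], 0.66), ([0.459, -0.269, 0.077], 0.52)]
top [[-0.012, 0.982, -0.191, 0.252], [-1.0, -0.011, 0.007, 0.08], [0.005, 0.191, 0.982, 1.399], [0.0, 0.0, 0.0, 1.0]] [[507.86919434   0.         312.80527425]
 [  0.         507.86919434 197.89148386]
 [  0.           0.           1.        ]]
shaker [([0.493, 0.144, 0.095], 0.87)]
lid [([0.523, 0.211, 0.221], 0.87)]
lid_hole [([0.523, 0.206, 0.22], 0.94)]
clamp_hole [([0.494, 0.141, 0.097], 0.97)]
pin_grip [([0.344, -0.228, 0.06], 0.46), ([0.457, -0.261, 0.079], 0.42)]
spare_grip [([0.489, -0.334, 0.069], 0.44), ([0.474, -0.301, 0.042], 0.19)]
pin_block [([0.473, -0.302, 0.044], 0.56)]
bottle_center [([0.511, 0.144, 0.176], 0.88), ([0.751, 0.124, 0.05], 0.76), ([0.263, 0.202, 0.053], 0.62)]
0.9 [0.17914226 0.59872245 0.24767632] [-4.48665329e-06  1.44865752e-01  9.89451319e-01 -2.32402943e-05] 0.025
```

View pics/side1.png

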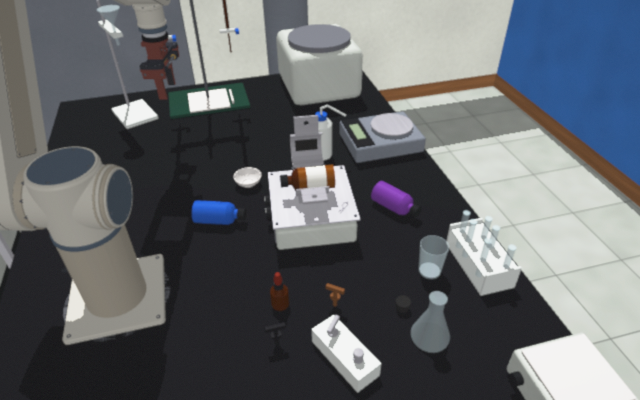

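View pics/top1.png

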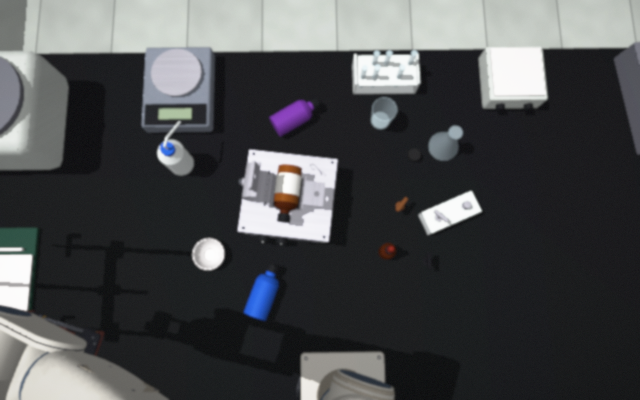

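Side view: clamp open with the lid leaning back at about (306,140), lower lug at (315,192), and the steel T-pin in the block at (334,325) with the round pin at (358,355). The black (275,330) and brown (335,292) pins are look-alikes. The top view agrees; the wash bottle is at (175,155).

```bash
cat > h.py <<'E'
import numpy as np,cv2
from rig import bot
from scipy.spatial.transform import Rotation as R
def ray(c,uv,info=None):
    i=info or bot.camera_info(c);K=np.array(i["K"]);P=np.array(i["pose"])
    x=(uv[0]-K[0,2])/K[0,0];y=(uv[1]-K[1,2])/K[1,1]
    if c=="wrist":
        r=np.hypot(x,y);s=np.sin(r)/max(r,1e-9);d=np.array([x*s,-y*s,-np.cos(r)])
    else: d=np.array([x,-y,-1.])
    return P[:3,3],P[:3,:3]@d
def onz(c,uv,z,info=None):
    o,d=ray(c,uv,info);return o+d*(z-o[2])/d[2]
def proj(c,p,info=None):
    i=info or bot.camera_info(c);K=np.array(i["K"]);P=np.array(i["pose"])
    q=P[:3,:3].T@(np.array(p)-P[:3,3]);v=np.array([q[0],-q[1],-q[2]])
    if c=="wrist":
        n=np.hypot(v[0],v[1]);a=np.arctan2(n,v[2]);v=np.array([v[0]/n*a,v[1]/n*a,1])
    else: v=v/v[2]
    return (K@v)[:2]
def tool():
    s=bot.observe();q=s["eef_rot"];return np.array(s["eef_pos"]),R.from_quat([q[1],q[2],q[3],q[0]]).as_matrix(),s
def to(p,z=None):
    t,M,s=tool();return np.round(M.T@(np.array(p)-t),4)
E
python3 - <<'E'
from h import *
im=cv2.imread("pics/top1.png")
def rect(x0,y0,x1,y1,th,z):
    g=(im.min(2)>th).astype(np.uint8);m=np.zeros_like(g);m[y0:y1,x0:x1]=g[y0:y1,x0:x1]
    m=cv2.morphologyEx(m,cv2.MORPH_OPEN,np.ones((3,3)))
    c=max(cv2.findContours(m,0,2)[0],key=cv2.contourArea)
    w=np.array([onz("top",p[0],z)[:2] for p in c],np.float32)
    r=cv2.minAreaRect(w);print(r);return r
rect(225,140,350,255,130,.095); rect(410,180,490,245,130,.045)
for n in("wash_bottle","dropper","dish","beaker"):
    print(n,[(np.round(d["xyz"],3).tolist(),round(d["p"],2)) for d in bot.find_in("top",n)[:2]])
t,M,s=tool();print(t,M.round(3).tolist())
i=bot.camera_info("wrist");print(i["K"],(M.T@(i["pose"][:3,3]-t)).round(3),(M.T@i["pose"][:3,:3]).round(2).tolist())
E
```

```text
((0.5164331793785095, 0.13900700211524963), (0.24403735995292664, 0.22330023348331451), 82.72020721435547)
((0.47291675209999084, -0.29958799481391907), (0.06470978260040283, 0.16341078281402588), 22.451810836791992)
wash_bottle [([0.615, 0.431, 0.12], 0.75)]
dropper [([0.372, -0.12, 0.054], 0.48)]
dish [([0.373, 0.358, 0.012], 0.79)]
beaker [([0.765, -0.134, 0.049], 0.65)]
[0.17915383 0.59877264 0.24770013] [[-0.958, 0.287, -0.0], [0.287, 0.958, 0.0], [0.0, 0.0, -1.0]]
[[309.70691629   0.         320.89709079]
 [  0.         309.70691629 199.39027851]
 [  0.           0.           1.        ]] [ 0.086 -0.    -0.138] [[-0.0, 0.95, 0.3], [1.0, -0.0, 0.0], [0.0, 0.3, -0.95]]
```

```bash
python3 -m inch '[0,0,0,-0.02,-0.082,0,-0.02,-0.014,-0.012,-0.082,0,-0.033,-0.022,0,0,0,-0.033,-0.022,0,0,0,-0.033,-0.022,0,0]'; python3 -m inch '[0,-0.033,-0.022,0,0,0,-0.033,-0.022,0,0,0,-0.033,-0.022,0,0,0,-0.033,-0.022,0,0,0,-0.033,-0.022,0,0]'; python3 -m inch '[0,-0.033,-0.022,0,0,0,-0.033,-0.022,0,0,0,-0.033,-0.022,0,0,0,-0.020,-0.005,0,0,0,0,0,0,0]'
python3 - <<'E'
from h import *
i=bot.camera_info("wrist");im=bot.capture("wrist");cv2.imwrite("pics/w1.png",im[:,:,::-1])
t,M,s=tool();print(s["time_s"],t,M.round(3).tolist(),s["force"])
for n in("lid","lid_hole","clamp_hole","bottle_center","shaker"):
    print(n,[(np.round(d["xyz"],3).tolist(),round(d["p"],2)) for d in bot.find_in("wrist",n)[:2]])
E
```

```text
time_s: 1.52
eef_pos: [0.2864, 0.5021, 0.2801]
eef_rot: [0.0, 0.063, 0.998, 0.0]
force: [-0.3, 1.3, 0.1]
grip_width: 0.0578
finger_force: 0.0
time_s: 1.93
eef_pos: [0.4367, 0.3715, 0.2799]
eef_rot: [0.0, 0.063, 0.998, 0.0]
force: [0.5, 0.5, 0.1]
grip_width: 0.0249
finger_force: 0.0
time_s: 2.35
eef_pos: [0.548, 0.2851, 0.2798]
eef_rot: [0.001, 0.065, 0.998, 0.0]
force: [-0.6, 0.4, -0.6]
grip_width: 0.0007
finger_force: 0.0
2.4 [0.54600703 0.28620578 0.27947334] [[-0.992, 0.13, 0.0], [0.13, 0.992, 0.0], [-0.0, 0.0, -1.0]] [-0.1271698   0.27672111  1.07714507]
lid [([0.521, 0.215, 0.237], 0.89)]
lid_hole [([0.526, 0.218, 0.239], 0.87)]
clamp_hole [([0.498, 0.212, 0.095], 0.85)]
bottle_center [([0.323, 0.187, 0.042], 0.91), ([0.483, 0.149, 0.173], 0.8)]
shaker [([0.501, 0.207, 0.092], 0.87), ([0.473, -0.252, 0.037], 0.65)]
```

View pics/w1.png

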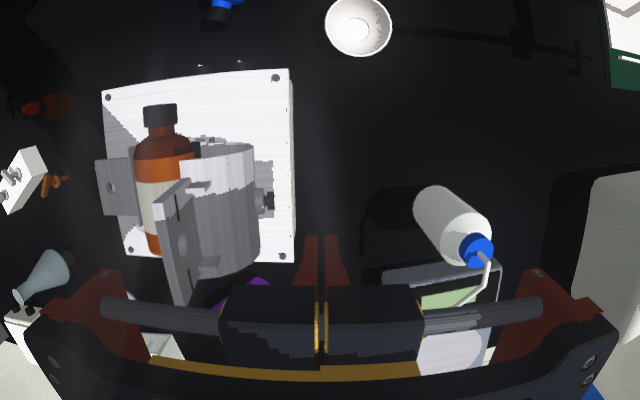

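The lug stands upright at about (175,240), and the closed fingers are behind it with clear space. I'll fold it down along its arc.

```bash
python3 -m inch '[0,0.005,-0.0156,-0.0027,0,0,0.005,-0.0156,-0.0027,0,0,0,-0.0156,-0.0027,0,0,0,-0.0156,-0.0027,0,0,0,-0.0156,-0.0027,0]'; python3 -m inch '[0,0,-0.0108,0,0,0,0,-0.0108,0,0,0,0,-0.0108,0,0,0,0,-0.0108,0,0]';python3 -m inch '[0,0,-0.0105,0.004,0,0,0,-0.0105,0.004,0,0,0,-0.0105,0.004,0,0,0,-0.0105,0.004,0]'
python3 - <<'E'
from h import *
i=bot.camera_info("wrist");im=bot.capture("wrist");cv2.imwrite("pics/w2.png",im[:,:,::-1])
t,M,s=tool();print(s["time_s"],t,s["force"])
for n in("lid","lid_hole"):
    print(n,[(np.round(d["xyz"],3).tolist(),round(d["p"],2)) for d in bot.find_in("wrist",n)[:2]])
E
```

```text
time_s: 3.07
eef_pos: [0.5242, 0.2108, 0.2935]
eef_rot: [0.0, 0.063, 0.998, 0.0]
force: [-0.9, 1.5, -1.0]
grip_width: 0.0004
finger_force: 0.9
time_s: 3.4
eef_pos: [0.5193, 0.1675, 0.293]
eef_rot: [0.0, 0.063, 0.998, 0.0]
force: [0.7, 1.2, -1.0]
grip_width: 0.0005
finger_force: 0.8
time_s: 3.73
eef_pos: [0.5137, 0.1257, 0.2765]
eef_rot: [-0.0, 0.063, 0.998, -0.0]
force: [-0.0, 0.8, 0.5]
grip_width: 0.0004
finger_force: 0.5
3.7833 [0.5127976  0.12424882 0.27554343] [-0.37021044 -0.8415705  -1.3254989 ]
lid [([0.504, 0.157, 0.231], 0.67), ([0.637, -0.207, 0.025], 0.54)]
lid_hole [([0.508, 0.161, 0.232], 0.8)]
```

View pics/w2.png

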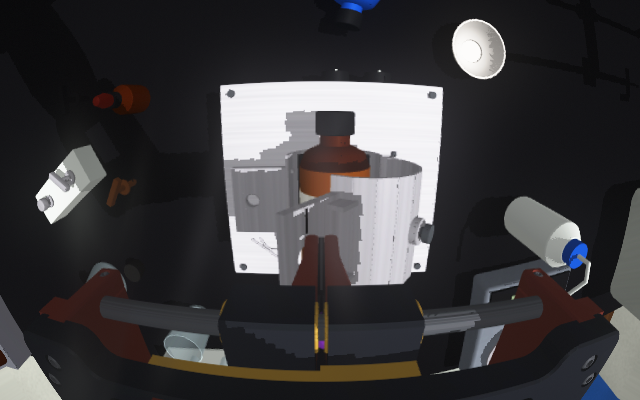

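The lid follows the fingers, now about halfway down; the lower lug shows at (252,200). I'll keep going.

```bash
python3 -m inch '[0,0,-0.0085,0.0079,0,0,0,-0.0085,0.0079,0,0,0,-0.0085,0.0079,0,0,0,-0.0085,0.0079,0]'; python3 -m inch '[0,0,-0.0043,0.0078,0,0,0,-0.0043,0.0078,0,0,0,-0.0043,0.0078,0,0,0,-0.0043,0.0078,0]';python3 -m inch '[0,0,-0.002,0.0077,0,0,0,-0.002,0.0077,0,0,0,-0.002,0.0077,0,0,0,0,0,0]'
```

```text
time_s: 4.22
eef_pos: [0.5092, 0.0924, 0.2445]
eef_rot: [-0.0, 0.063, 0.998, -0.0]
force: [-0.3, 0.5, 0.7]
grip_width: 0.0005
finger_force: 0.3
time_s: 4.55
eef_pos: [0.5073, 0.0756, 0.2134]
eef_rot: [-0.0, 0.063, 0.998, -0.0]
force: [-0.1, -0.5, 0.1]
grip_width: 0.0005
finger_force: 0.1
time_s: 4.88
eef_pos: [0.5061, 0.0698, 0.1898]
eef_rot: [-0.001, 0.063, 0.998, -0.0]
force: [-0.6, 0.2, -0.3]
grip_width: 0.0005
finger_force: 0.0
```

```bash
python3 -m inch '[0,0,0,0.003,0,0,0,0,0.002,0,0,0,0,0,0]'; python3 -m inch '[0,0,0,0.003,0,0,0,0,0.002,0,0,0,0,0,0]'
```

```text
time_s: 5.13
eef_pos: [0.5067, 0.0698, 0.1867]
eef_rot: [-0.0, 0.063, 0.998, -0.0]
force: [-3.8, -2.6, 7.6]
grip_width: 0.0003
finger_force: 3.4
time_s: 5.38
eef_pos: [0.5066, 0.0695, 0.1821]
eef_rot: [-0.0, 0.063, 0.998, -0.001]
force: [-3.8, -4.9, 11.3]
grip_width: 0.0006
finger_force: 5.3
```

```bash
python3 -m inch '[0.03,0,0,-0.03,0,0.03,0,0,-0.04,0,0.03,-0.03,0,-0.025,0,0.03,-0.03,0,-0.01,0,0.03,0,0,0,0]'
python3 - <<'E'
from h import *
i=bot.camera_info("wrist");im=bot.capture("wrist")
t,M,s=tool();print(s["time_s"],t,s["force"])
for n in("lid","lid_hole","clamp_hole","pin_grip","spare_grip","pin_block"):
    print(n,[(np.round(d["xyz"],3).tolist(),round(d["p"],2)) for d in bot.find_in("wrist",n)[:3]])
c=proj("wrist",[.507,.065,.164],i);print(c)
np.savez("w3.npz",K=i["K"],pose=i["pose"]);cv2.imwrite("w3full.png",im[:,:,::-1])
x,y=map(int,c);x0=max(x-80,0);y0=max(y-60,0);print(x0,y0)
cv2.imwrite("pics/w3.png",cv2.resize(im[y0:y0+120,x0:x0+160,::-1],None,fx=5,fy=5,interpolation=2))
E
```

```text
time_s: 5.8
eef_pos: [0.5724, 0.0625, 0.2907]
eef_rot: [0.005, 0.063, 0.998, 0.001]
force: [-0.3, 1.0, 0.4]
grip_width: 0.0287
finger_force: 0.0
5.85 [0.56910654 0.06254086 0.28824401] [-0.31726422  0.7331365  -0.83279354]
lid [([0.512, 0.112, 0.184], 0.94), ([0.47, 0.137, 0.164], 0.19)]
lid_hole [([0.514, 0.118, 0.184], 0.69)]
clamp_hole [([0.504, 0.115, 0.099], 0.75), ([0.457, -0.261, 0.075], 0.34)]
pin_grip [([0.346, -0.226, 0.06], 0.82), ([0.456, -0.26, 0.076], 0.64), ([0.493, -0.161, 0.061], 0.64)]
spare_grip [([0.491, -0.333, 0.064], 0.68)]
pin_block [([0.475, -0.271, 0.042], 0.66), ([0.514, 0.117, 0.184], 0.63)]
[313.84661611 126.41307296]
233 66
```

View pics/w3.png

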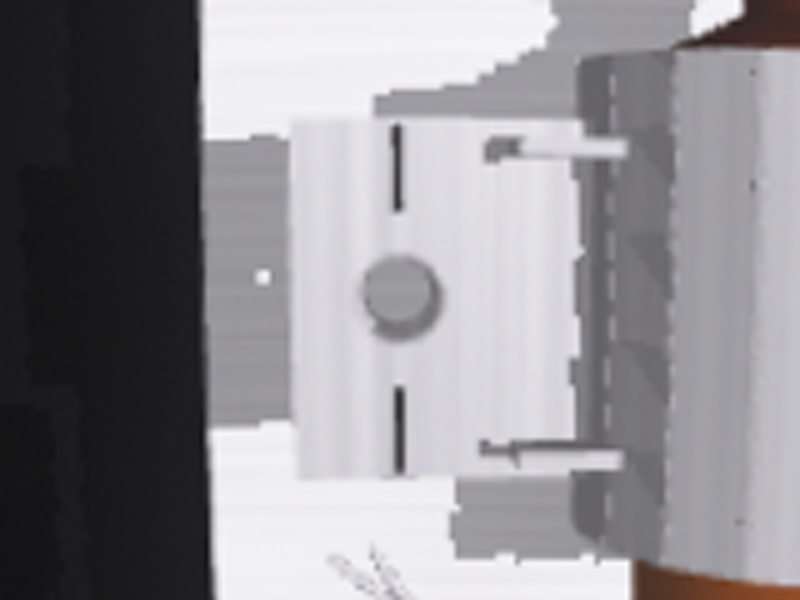

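The upper lug lies flat, hole at crop (401,298) and scribed line from (397,125) to (400,472). Clamp is folded down.

```bash
python3 - <<'E'
from h import *
f=np.load("w3.npz");i={"K":f["K"],"pose":f["pose"]}
P=lambda u,v,z:onz("wrist",(233+(u+.5)/5-.5,66+(v+.5)/5-.5),z,i)
print(P(401,298,.164),P(397,292,.148))
a,b=P(397,125,.164),P(400,472,.164);d=a-b;print(a,b,np.degrees(np.arctan2(d[1],d[0])),np.linalg.norm(d))
im=cv2.imread("w3full.png")
c=proj("wrist",[.456,-.26,.08],i);print(c)
t,M,s=tool();print(M.round(4).tolist(),t,to([.456,-.261,.2]))
E
```

```text
[0.50585421 0.06425793 0.164     ] [0.50591802 0.06314369 0.148     ]
[0.47653288 0.06742381 0.164     ] [0.53576919 0.06010794 0.164     ] 172.959444026751 0.059686367687163476
[ 80.46715753 129.81156803]
[[-0.992, 0.1261, -0.0021], [0.1261, 0.992, -0.0001], [0.0021, -0.0004, -1.0]] [0.56500485 0.06263344 0.28537352] [ 0.0671 -0.3348  0.0856]
```

```bash
python3 -m inch '[0.06,0.002,-0.037,0,0,0.06,0.002,-0.037,0,0,0.06,0.002,-0.037,0.005,0,0.06,0.002,-0.037,0.01,0,0.06,0.002,-0.037,0.01,0]'; python3 -m inch '[0.06,0.002,-0.037,0.01,0,0.06,0.002,-0.037,0.01,0,0.06,0.002,-0.037,0.01,0,0.06,0.002,-0.037,0.01,0,0.06,0,0,0,0]'
python3 - <<'E'
from h import *
python=0
i=bot.camera_info("wrist");im=bot.capture("wrist")
t,M,s=tool();print(s["time_s"],t,M.round(3).tolist())
for n in("pin_grip","spare_grip","lid"):
    print(n,[(np.round(d["xyz"],3).tolist(),round(d["p"],2)) for d in bot.find_in("wrist",n)[:3]])
c=proj("wrist",[.456,-.261,.08],i);print(c)
np.savez("w4.npz",K=i["K"],pose=i["pose"]);cv2.imwrite("w4full.png",im[:,:,::-1])
x,y=map(int,c);x0=max(x-80,0);y0=max(y-60,0);print(x0,y0)
cv2.imwrite("pics/w4.png",cv2.resize(im[y0:y0+120,x0:x0+160,::-1],None,fx=5,fy=5,interpolation=2))
E
```

```text
time_s: 6.57
eef_pos: [0.532, -0.1209, 0.261]
eef_rot: [0.0, 0.063, 0.998, -0.0]
force: [0.7, 0.1, -0.1]
grip_width: 0.0584
finger_force: 0.0
time_s: 6.98
eef_pos: [0.5039, -0.2699, 0.2192]
eef_rot: [-0.001, 0.065, 0.998, -0.0]
force: [0.3, -0.4, 0.4]
grip_width: 0.06
finger_force: 0.0
7.0333 [ 0.50451753 -0.26757656  0.21981312] [[-0.991, 0.131, -0.002], [0.131, 0.991, 0.001], [0.003, 0.001, -1.0]]
pin_grip [([0.348, -0.234, 0.068], 0.85), ([0.455, -0.262, 0.079], 0.76), ([0.49, -0.167, 0.066], 0.62)]
spare_grip [([0.498, 0.044, 0.094], 0.67), ([0.492, -0.338, 0.068], 0.56)]
lid [([0.512, 0.047, 0.166], 0.74), ([0.374, -0.133, 0.056], 0.72)]
[323.89893604 145.48570865]
243 85
```

View pics/w4.png

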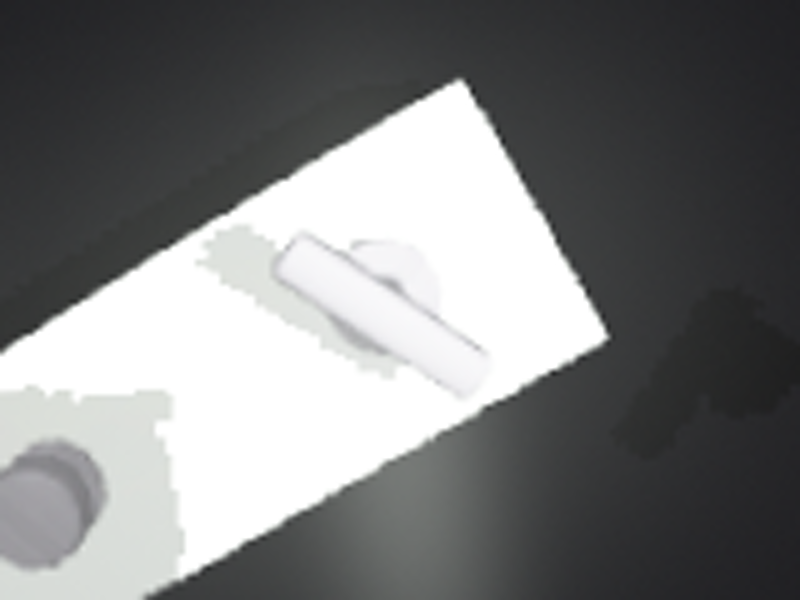

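The T-bar runs from crop (289,252) to (480,374); the round head is at (45,505) at lower left.

```bash
python3 - <<'E'
from h import *
f=np.load("w4.npz");i={"K":f["K"],"pose":f["pose"]}
P=lambda u,v,z:onz("wrist",(243+(u+.5)/5-.5,85+(v+.5)/5-.5),z,i)
a,b=P(289,252,.079),P(480,374,.079);d=b-a;c=(a+b)/2
print(a,b,c,np.linalg.norm(d),np.degrees(np.arctan2(d[1],d[0])))
print("spare",P(40,520,.071),P(384,268,.049))
t,M,s=tool();print(t,M.round(4).tolist(),to(c))
E
```

```text
[ 0.44384156 -0.28066434  0.079     ] [ 0.47053497 -0.24937244  0.079     ] [ 0.45718827 -0.26501839  0.079     ] 0.04113053868284396 49.53431930400278
spare [ 0.48894941 -0.33722109  0.071     ] [ 0.45227709 -0.26474778  0.049     ]
[ 0.5061563  -0.26460521  0.22125649] [[-0.992, 0.1263, -0.0004], [0.1263, 0.992, 0.0006], [0.0004, 0.0005, -1.0]] [ 0.0485 -0.0067  0.1423]
```

```bash
python3 -m inch '[0.034,0,0,0,-0.124,0.034,0,0,0.01,-0.124,0.034,0,0,0.012,-0.124,0.034,0,0,0.012,-0.124,0.034,0,0,0.012,-0.124]'; python3 -m inch '[0.034,0,0,0.012,-0.124,0.034,0,0,0.012,-0.124,0.034,0,0,0.012,-0.124,0.034,0.016,0.018,0.005,0,0.034,0.016,0.018,0,0]'; python3 -m inch '[0.034,0,0,0,0]'
python3 - <<'E'
from h import *
t,M,s=tool();print(s["time_s"],t,np.degrees(np.arctan2(M[1,1],M[0,1])),to([.4572,-.265,.079]))
E
```

```text
time_s: 7.6
eef_pos: [0.5089, -0.2602, 0.1755]
eef_rot: [-0.003, -0.242, 0.97, -0.004]
force: [1.3, -2.3, -0.6]
grip_width: 0.0344
finger_force: 0.0
time_s: 8.02
eef_pos: [0.4757, -0.2014, 0.1234]
eef_rot: [-0.043, -0.377, 0.924, -0.053]
force: [0.6, 0.0, 1.5]
grip_width: 0.0342
finger_force: 0.0
time_s: 8.1
eef_pos: [0.4714, -0.2013, 0.1237]
eef_rot: [-0.045, -0.376, 0.924, -0.052]
force: [-0.9, 0.5, -1.1]
grip_width: 0.0339
finger_force: 0.0
8.1 [ 0.47137662 -0.20132147  0.12369918] 134.4411329835828 [ 0.0486 -0.0327  0.0532]
```

```bash
python3 -m inch '[0.034,0,0,0,0,0.034,0,0,0,0,0.034,0,0,0,0]'
python3 - <<'E'
from h import *
t,M,s=tool();print(s["time_s"],t,M.round(3).tolist(),to([.4572,-.265,.079]))
print(np.round(s["joint_pos"],3),np.round(s["joint_velocities"],3),s["effort"],s["force"])
for c in("side",):
    im=bot.capture(c);cv2.imwrite("pics/s2.png",im[:,:,::-1])
print(bot.find_in("side","pin_grip")[:3])
E
```

```text
time_s: 8.35
eef_pos: [0.4772, -0.2047, 0.1253]
eef_rot: [-0.042, -0.374, 0.925, -0.055]
force: [0.6, -0.6, -0.5]
grip_width: 0.0344
finger_force: 0.0
8.35 [ 0.47722614 -0.20469466  0.12530608] [[-0.716, -0.697, -0.037], [-0.688, 0.714, -0.132], [0.118, -0.07, -0.991]] [ 0.0503 -0.0259  0.0546]
[-0.353  0.454  1.951 -0.205  0.736 -2.54 ] [-0.008  0.004 -0.    -0.002  0.001 -0.001] [ 1.73620423e-01 -4.76768517e+01 -1.83139998e+01 -3.97905009e-01
  9.30406060e-02  5.14011754e-04] [ 0.63031352 -0.55785624 -0.45870386]
[{'xyz': [0.3422, -0.235, 0.0566], 'p': 0.83}, {'xyz': [0.4895, -0.1662, 0.0492], 'p': 0.69}, {'xyz': [0.4589, -0.2669, 0.0756], 'p': 0.6}]
```

View pics/s2.png

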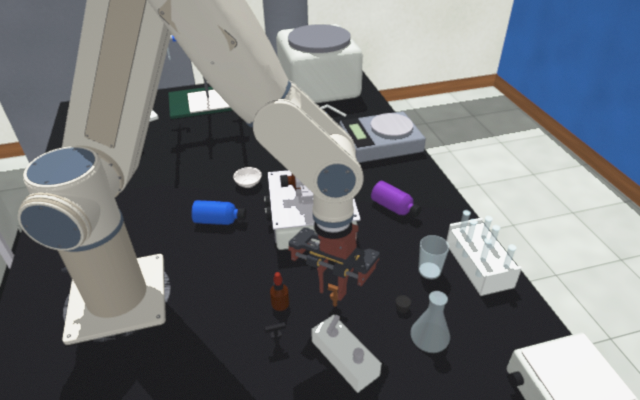

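Joint 6 ran into its limit (-2.54), so the gripper is tilted just above the brown pin. I'll raise it and take the same grasp half a turn the other way.

```bash
python3 -m inch '[0.034,0,0,-0.02,0.124,0.034,0,0,-0.02,0.124,0.034,0,0,-0.01,0.124,0.034,0,0,0,0.124,0.034,0,0,0,0.124]'; python3 -m inch '[0.034,0,0,0,0.124,0.034,0,0,0,0.124,0.034,0,0,0,0.124,0.034,0,0,0,0.124,0.034,0,0,0,0.124]';python3 -m inch '[0.034,0,0,0,0.124,0.034,0,0,0,0.124,0.034,0,0,0,0.124,0.034,0,0,0,0.124,0.034,0,0,0,0.124]'; python3 -m inch '[0.034,0,0,0,0.124,0.034,0,0,0,0.124,0.034,0,0,0,0.124,0.034,0,0,0,0.124,0.034,0,0,0,0.124]'
python3 - <<'E'
from h import *
t,M,s=tool();print(s["time_s"],t,M.round(3).tolist(),np.degrees(np.arctan2(M[1,1],M[0,1])),to([.4572,-.265,.079]),np.round(s["joint_pos"],3))
E
```

```text
time_s: 8.87
eef_pos: [0.4787, -0.1986, 0.1752]
eef_rot: [-0.023, -0.071, 0.995, -0.065]
force: [-0.4, -0.1, -0.8]
grip_width: 0.034
finger_force: 0.0
time_s: 9.28
eef_pos: [0.4781, -0.1985, 0.1742]
eef_rot: [-0.003, 0.236, 0.969, -0.069]
force: [-1.0, 0.5, 0.1]
grip_width: 0.0342
finger_force: 0.0
time_s: 9.7
eef_pos: [0.4781, -0.1985, 0.1742]
eef_rot: [0.018, 0.521, 0.851, -0.066]
force: [0.5, 0.3, 0.1]
grip_width: 0.0341
finger_force: 0.0
time_s: 10.12
eef_pos: [0.4781, -0.1985, 0.1742]
eef_rot: [0.037, 0.755, 0.652, -0.058]
force: [-0.3, 0.3, -0.5]
grip_width: 0.0342
finger_force: 0.0
10.1167 [ 0.47807199 -0.19845871  0.17420829] [[0.144, 0.989, -0.039], [0.98, -0.148, -0.132], [-0.136, -0.019, -0.991]] -8.518165249859727 [-0.0553 -0.009   0.1039] [-0.341  0.372  1.928 -0.185  0.842 -0.07 ]
```

The tilt stuck: q4 is at -0.185, with q2+q3+q5=π. Turning past joint 6's upper limit should drive q4 back the other way, so I'll use that, higher up.

```bash
for k in 1; do :; done; python3 -m inch '[0.034,0,0,-0.02,0.124,0.034,0,0,-0.02,0.124,0.034,0,0,-0.02,0.124,0.034,0,0,0,0.124,0.034,0,0,0,0.124]' >/dev/null; python3 -m inch '[0.034,0,0,0,0.124,0.034,0,0,0,0.124,0.034,0,0,0,0.124,0.034,0,0,0,0.124,0.034,0,0,0,0.124]'>/dev/null;python3 -m inch '[0.034,0,0,0,0.124,0.034,0,0,0,0.124,0.034,0,0,0,0.124,0.034,0,0,0,0.124,0.034,0,0,0,0.124]'>/dev/null; python3 -m inch '[0.034,0,0,0,0.124,0.034,0,0,0,0.124,0.034,0,0,0,0.124,0.034,0,0,0,0.124,0.034,0,0,0,0.124]' >/dev/null; python3 -m inch '[0.034,0,0,0,0.124,0.034,0,0,0,0,0.034,0,0,0,0]'
cat > st.py <<'E'
from h import *
t,M,s=tool();print(s["time_s"],t.round(4),"z",M[:,2].round(3),"yaw",np.degrees(np.arctan2(M[1,1],M[0,1])).round(1),np.round(s["joint_pos"],3),s["force"].round(1) if hasattr(s["force"],"round") else s["force"])
E
python3 st.py;python3 -m inch '[0.034,0,0,0,0.05,0.034,0,0,0,0.05]'>/dev/null;python3 st.py
```

```text
time_s: 12.03
eef_pos: [0.4802, -0.1905, 0.2336]
eef_rot: [0.066, 0.832, -0.551, 0.02]
force: [0.8, -0.5, 0.2]
grip_width: 0.0342
finger_force: 0.0
12.0333 [ 0.4802 -0.1905  0.2336] z [-0.039 -0.132 -0.991] yaw -157.3 [-0.325  0.284  1.886 -0.167  0.973  2.51 ] [ 0.8 -0.5  0.2]
12.2 [ 0.4764 -0.2023  0.236 ] z [-0.032 -0.109 -0.994] yaw -161.9 [-0.362  0.28   1.883 -0.137  0.975  2.538] [-0.5 -0.4  0.5]
```

```bash
python3 -m inch '[0.034,0,0,0,0.1,0.034,0,0,0,0.1,0.034,0,0,0,0,0.034,0,0,0,0]'>/dev/null;python3 st.py
```

```text
12.5333 [ 0.4614 -0.2367  0.2401] z [-0.007 -0.052 -0.999] yaw -170.4 [-0.47   0.271  1.88  -0.06   0.974  2.538] [ 0.6  0.6 -0.2]
```

```bash
python3 -m inch '[0.034,0,0,0,0.1,0.034,0,0,0,0.05,0.034,0,0,0,0,0.034,0,0,0,0]'>/dev/null;python3 st.py
```

```text
12.8667 [ 0.4482 -0.2589  0.2404] z [ 0.016 -0.012 -1.   ] yaw -176.7 [-5.460e-01  2.670e-01  1.884e+00 -2.000e-03  9.710e-01  2.539e+00] [-0.1 -0.1 -0.3]
```

```bash
python3 -m inch '[0.034,0,0,0,-0.125,0.034,0,0,0,-0.125,0.034,0,0,0,-0.125,0.034,0,0,0,-0.125,0.034,0,0,0,-0.125]' >/dev/null; python3 -m inch '[0.034,0,0,0.02,-0.125,0.034,0,0,0.02,-0.125,0.034,0,0,0.02,-0.125,0.034,0,0,0.02,-0.125,0.034,0,0,0.02,-0.125]'>/dev/null;python3 -m inch '[0.034,0,0,0,-0.125,0.034,0,0,0,-0.125,0.034,0,0,0,-0.125,0.034,0,0,0,-0.125,0.034,0,0,0,-0.125]'>/dev/null; python3 -m inch '[0.034,0,0,0,-0.125,0.034,0,0,0,-0.125,0.034,0,0,0,-0.125,0.034,0,0,0,-0.125,0.034,0,0,0,0]' >/dev/null
python3 st.py; python3 -c "
from h import *
print(to([.4572,-.265,.079]))"
```

```text
14.5333 [ 0.4504 -0.2592  0.1404] z [ 0.017 -0.011 -1.   ] yaw -40.3 [-0.545  0.422  1.946 -0.002  0.753  0.16 ] [ 0.4  0.4 -0.2]
[-0.0002  0.0076  0.0616]
```

```bash
python3 -m inch '[0.034,0,0.004,0.02,0,0.034,0,0.0036,0.015,0,0.034,0,0,0.014,0,0.034,0,0,0.012,0,0.034,0,0,0,0]';python3 -m inch '[0.0,0,0,0,0,0,0,0,0,0,0,0,0,0,0,0,0,0,0,0]';python3 st.py
```

```text
time_s: 14.95
eef_pos: [0.4557, -0.2647, 0.0775]
eef_rot: [0.007, 0.909, 0.416, 0.004]
force: [0.2, 0.2, 0.8]
grip_width: 0.0341
finger_force: 0.0
time_s: 15.28
eef_pos: [0.4571, -0.2663, 0.0805]
eef_rot: [0.009, 0.909, 0.416, 0.006]
force: [1.0, -0.8, 1.0]
grip_width: 0.0106
finger_force: 0.4
15.2833 [ 0.4571 -0.2663  0.0805] z [ 0.018 -0.012 -1.   ] yaw -40.8 [-5.500e-01  5.370e-01  1.948e+00 -1.000e-03  6.350e-01  1.640e-01] [ 1.  -0.8  1. ]
```

```bash
python3 -m inch '[0.0,0,0,0,0,0,0,0,0,0,0,0,0,-0.01,0,0,0,0,-0.02,0,0,0,0,-0.035,0]';python3 -m inch '[0.0,0,0,-0.04,0,0,0,0,-0.04,0,0,0,0,-0.035,0,0,0,0,0,0]';python3 st.py
python3 - <<'E'
from h import *
bot.capture("side");print([(np.round(d["xyz"],3).tolist(),round(d["p"],2)) for d in bot.find_in("side","pin_grip")[:4]])
t,M,s=tool();T=np.array([.506,.064]);print(T-t[:2])
E
```

```text
time_s: 15.7
eef_pos: [0.4536, -0.2642, 0.1434]
eef_rot: [0.006, 0.909, 0.416, 0.004]
force: [0.2, -0.1, 0.2]
grip_width: 0.0096
finger_force: 30.0
time_s: 16.03
eef_pos: [0.4563, -0.2657, 0.2674]
eef_rot: [0.014, 0.909, 0.416, 0.009]
force: [1.0, -1.2, -0.7]
grip_width: 0.0095
finger_force: 30.0
16.0333 [ 0.4563 -0.2657  0.2674] z [ 0.027 -0.017 -0.999] yaw -40.8 [-5.500e-01  2.430e-01  1.845e+00 -1.000e-03  1.021e+00  1.630e-01] [ 1.  -1.2 -0.7]
[([0.34, -0.232, 0.053], 0.83), ([0.369, 0.37, 0.02], 0.51), ([0.745, -0.138, 0.058], 0.17)]
[0.05216132 0.32822829]
```

```bash
python3 -m inch '[0,0,0,0,0.123,0,0,0,0,0.123,0,0,0,0,0.123,0,0,0,0,0.123,0,0,0,0,0.123]'>/dev/null;python3 -m inch '[0,0,0,0,0.123,0,0,0,0,0.123,0,0,0,0,0.123,0,0.001,-0.036,0,0,0,0.001,-0.036,0,0]'>/dev/null;python3 -m inch '[0,0.001,-0.036,0,0,0,0.001,-0.036,0,0,0,0.001,-0.036,0,0,0,0.001,-0.036,0,0,0,0.001,-0.036,0,0]'>/dev/null;python3 -m inch '[0,0.001,-0.036,0,0,0,0.001,-0.02,0,0,0,0,0,0,0,0,0,0,0,0]'>/dev/null;python3 st.py
python3 - <<'E'
from h import *
i=bot.camera_info("wrist");im=bot.capture("wrist");t,M,s=tool()
T=np.array([.506,.064,t[2]]);print(to(T),proj("wrist",[.506,.064,.164],i),s["grip_width"])
np.savez("w5.npz",K=i["K"],pose=i["pose"]);cv2.imwrite("w5full.png",im[:,:,::-1])
cv2.imwrite("pics/w5.png",cv2.resize(im[150:350,200:440,::-1],None,fx=3,fy=3,interpolation=2))
E
```

```text
17.7167 [0.4998 0.0411 0.2553] z [ 0.013 -0.012 -1.   ] yaw -97.0 [ 0.065  0.226  1.899 -0.015  1.004  1.767] [-0.1 -0.1 -0.8]
[ 0.0032 -0.0243 -0.0002] [289.7745957 208.2157487] 0.009730489128812117
```

View pics/w5.png

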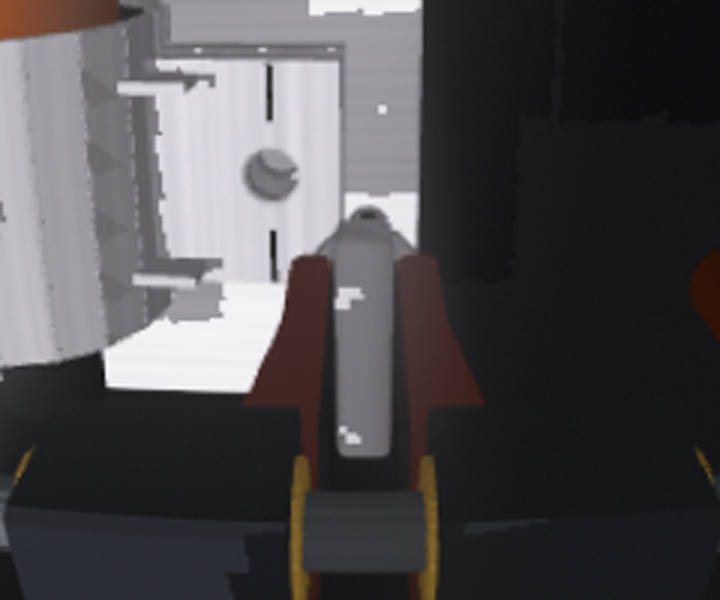

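The hole is at crop (271,174), where I predicted it. The bar runs from (365,237) to (363,457), with the shank tip at (370,212).

```bash
python3 - <<'E'
from h import *
f=np.load("w5.npz");i={"K":f["K"],"pose":f["pose"]}
t,M,s=tool()
px=lambda u,v:(200+(u+.5)/3-.5,150+(v+.5)/3-.5)
for zz in(0.0,.0025):
  a=onz("wrist",px(365,237),t[2]+zz,i);b=onz("wrist",px(363,457),t[2]+zz,i)
  print(a,b,np.linalg.norm(a-b),"centre tool",M.T@((a+b)/2-t))
tip=onz("wrist",px(370,212),t[2]-.066,i);print(tip,M.T@(tip-t))
h=onz("wrist",px(271,174),.164,i);print("hole",h)
g=(a+b)/2;print(tip[:2]-g[:2], "tip->hole tool",M.T@np.array([*(h-tip)[:2],0]),"0.506:",M.T@np.array([.506-tip[0],.064-tip[1],0]))
E
```

```text
[0.52322731 0.03794381 0.25553012] [0.48017487 0.04359663 0.25553012] 0.0434219679895476 centre tool [ 1.80038766e-03 -7.40347943e-04  1.99115852e-05]
[0.52425208 0.03784632 0.25803012] [0.48197625 0.04339718 0.25803012] 0.04263868547801408 centre tool [ 0.00325869 -0.00074331 -0.00245843]
[0.50234578 0.03857225 0.18953012] [0.00171222 0.00070378 0.0660438 ]
hole [0.50642767 0.06375357 0.164     ]
[-0.00076839 -0.0020495 ] tip->hole tool [ 0.00093256 -0.02549183 -0.00023962] 0.506: [ 0.00047772 -0.02568334 -0.00024842]
```

```bash
python3 -m inch '[0,0.001,-0.015,0,0,0,0,-0.01,0,0,0,0,0,0,0,0,0,0,0.012,0,0,0,0,0.012,0]'>/dev/null;python3 -m inch '[0,0,0,0.006,0,0,0,0,0,0,0,0,0,0,0]';python3 st.py; python3 -m inch '[0,0,0,0.004,0,0,0,0,0.004,0,0,0,0,0.004,0,0,0,0,0,0]'; python3 st.py
```

```text
time_s: 18.43
eef_pos: [0.5054, 0.0642, 0.2266]
eef_rot: [0.005, 0.998, -0.063, 0.008]
force: [0.5, -0.7, -0.5]
grip_width: 0.0099
finger_force: 30.0
18.4333 [0.5054 0.0642 0.2266] z [ 0.016 -0.011 -1.   ] yaw -97.2 [ 0.11   0.276  1.909 -0.016  0.942  1.817] [ 0.5 -0.7 -0.5]
time_s: 18.77
eef_pos: [0.5054, 0.0646, 0.2141]
eef_rot: [0.005, 0.998, -0.063, 0.008]
force: [-0.1, -0.0, -0.7]
grip_width: 0.0097
finger_force: 30.0
18.7667 [0.5054 0.0646 0.2141] z [ 0.016 -0.011 -1.   ] yaw -97.2 [ 0.111  0.294  1.919 -0.016  0.914  1.817] [-0.1 -0.  -0.7]
```

```bash
python3 -m inch '[0,0,0,0.004,0,0,0,0,0.004,0,0,0,0,0.003,0,0,0,0,0,0,0,0,0,0,0]'; python3 -m inch '[0,0,0,0.003,0,0,0,0,0.003,0,0,0,0,0.002,0,0,0,0,0,0,0,0,0,0,0]'; python3 st.py
```

```text
time_s: 19.18
eef_pos: [0.5059, 0.0645, 0.2036]
eef_rot: [0.005, 0.998, -0.063, 0.009]
force: [0.4, 0.6, -0.5]
grip_width: 0.0097
finger_force: 30.0
time_s: 19.6
eef_pos: [0.5062, 0.0643, 0.1961]
eef_rot: [0.005, 0.998, -0.063, 0.009]
force: [-3.1, -0.7, 5.4]
grip_width: 0.0097
finger_force: 30.0
19.6 [0.5062 0.0643 0.1961] z [ 0.017 -0.011 -1.   ] yaw -97.2 [ 0.11   0.322  1.931 -0.017  0.873  1.818] [-3.1 -0.7  5.4]
```

Collar is on the lid and the pad is starting to compress; I'll press it shut.

```bash
python3 -m inch '[0,0,0,0.003,0,0,0,0,0.003,0,0,0,0,0,0,0,0,0,0,0]'; python3 -m inch '[0,0,0,0.002,0,0,0,0,0.002,0,0,0,0,0,0,0,0,0,0,0]';python3 st.py
```

```text
time_s: 19.93
eef_pos: [0.5062, 0.0638, 0.1906]
eef_rot: [0.006, 0.998, -0.062, 0.009]
force: [-4.7, -3.6, 10.7]
grip_width: 0.0097
finger_force: 30.0
time_s: 20.27
eef_pos: [0.5069, 0.0632, 0.1883]
eef_rot: [0.006, 0.998, -0.062, 0.01]
force: [-9.4, -8.8, 27.2]
grip_width: 0.0098
finger_force: 30.0
20.2667 [0.5069 0.0632 0.1883] z [ 0.019 -0.013 -1.   ] yaw -97.2 [ 0.109  0.334  1.936 -0.02   0.854  1.818] [-9.4 -8.8 27.2]
```

```bash
python3 -m inch '[0,0,0,0,0,0,0,0,0,0,0,0,0,0,0]'; python3 - <<'E'
from h import *
i=bot.camera_info("wrist");im=bot.capture("wrist");t,M,s=tool()
print([(np.round(d["xyz"],3).tolist(),round(d["p"],2)) for d in bot.find_in("wrist","pin_grip")[:2]],t,s["force"])
cv2.imwrite("pics/w6.png",cv2.resize(im[100:340,180:460,::-1],None,fx=2.5,fy=2.5,interpolation=2))
E
```

```text
time_s: 20.52
eef_pos: [0.507, 0.0632, 0.1883]
eef_rot: [0.006, 0.998, -0.062, 0.01]
force: [-9.4, -8.4, 26.8]
grip_width: 0.0098
finger_force: 30.0
[([0.494, -0.159, 0.059], 0.96), ([0.511, 0.062, 0.189], 0.8)] [0.50690511 0.06325239 0.18828302] [-8.69545839 -7.81609789 26.61246206]
```

View pics/w6.png

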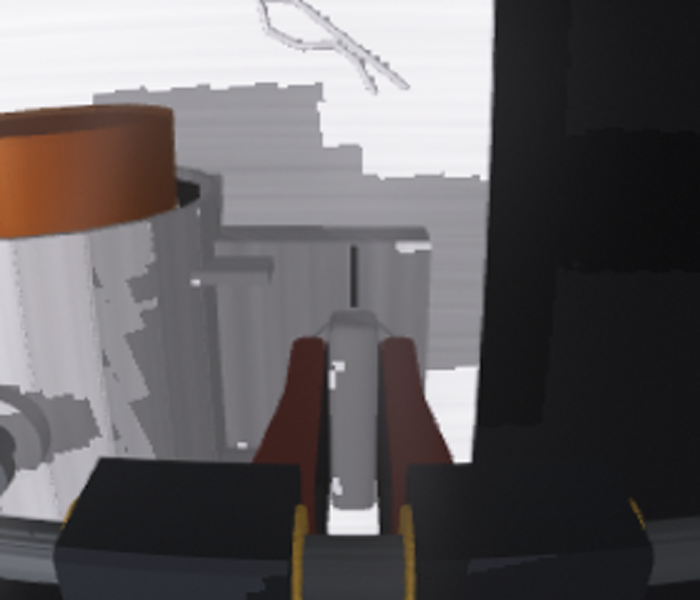

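The bar at (353,410) lies along the scribed line at (353,275). The collar is down on the lug and the force is steady at about 27 N.

```bash
python3 -c "
from rig import bot
print(bot.close_job())"
```

```text
the job is handed in; nothing more can be done
None
```

I handed the job in with the clamp folded shut without slamming, the T-pin through both lugs with its bar along the scribed line, and the gripper still pressing it down with about 27 N; the hand-in returned no verdict.

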